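# Empty the gated tip tray of heat sinks into its catch bin

## Task

On the tip tray with the orange end gate, fold the gate down until it lies level as a chute while the tray is still flat, then lift the tray by its rear bar so that both black heat sinks slide out over the gate into the black catch bin below it. Set the tray back down flat, leave the gate down and let go. Leave the tray with the blue gate alone.

Things in the scene. Friction and masses are not known exactly. Their poses are not given: they have to be found in the camera images.
- orange_pivot (a point): Middle of the hinge line of the orange-gated tray, 100 mm above the table, fixed to the stand. x level, from rear bar to gate; y along the hinge line; z up. Tray and gate both turn about this y line. Flat tray, from here: floor's upper face z 0, x -122 to 0, y +-52; side and rear walls 35 high, 4 thick. Side posts at x 0, y +-61 rise 10 mm above. A twin stand with a blue gate may be left or right of it.
- orange_bar (a point): Centre of the tray's rear lifting bar: black, round, 12 mm thick, 84 mm long, parallel to the hinge line, arms at its ends. Flat, it lies at x -165, z +55 mm from the hinge point, 43 mm behind the rear wall and 20 mm above its top. Moves on an arc about the hinge line; it can turn between the pads of a vertical gripper. Axes turn with the tray.
- orange_bin (a point): Centre of the inner floor of the black catch bin, fixed under the orange gate: inside 180 mm along x, 130 along y; origin 4 mm above the table, 67 mm ahead of the hinge line in x. Walls 46 to 50 mm high, the far one 90. Same axes as the hinge point.
- orange_gate (a joint): Gate angle to the tray floor, rad: 0 upright, 1.57 folded outwards, level with the floor. Orange plate 104 wide, 60 high, 4 thick, 25 mm higher than the walls; its inner face passes through the hinge line. Stiff, stays where left, 1.5 N at its edge: push it over from inside with shut fingers above wall height, then down. Over about 6 N on the lowered gate would tip the tray.
- orange_tray (a joint): Tilt of the orange-gated tray about its hinge line, rad: 0 flat (resting), growing as the rear bar is lifted, stop at 1.1. Lifting takes about 3 N at the bar; it falls back when let go. The heat sinks begin to slide at about 0.45 to 0.65; 0.8 to 1.0 held for a second empties it surely.
- sink1_center (a point): Centre of a finned black metal heat sink, 32 x 24 x 16 mm, 30 g, loose, on the floor of the orange-gated tray.
- sink2_center (a point): Centre of the second heat sink, the same as the first, in the same tray.
- blue_gate_top (a point): Middle of the top edge of the blue gate on the other tip tray, of the same build, which holds green terminal blocks; 60 mm above that tray's hinge line. It moves if that gate or tray is moved.
Mind the look-alikes: they are no part of the job. What is shaped like the part that bears sink1_center but yellow is not meant. What is shaped like the part that bears sink2_center but yellow is not meant.

How it is judged (in metres and radians):
On the way, in this order (a step that is already met when the one before it is completed fails the run):
1. the orange gate is folded down (over 1.25 rad) with the tray still flat and both heat sinks in it (value of joint orange_gate above 1.25 rad and value of joint orange_tray below 0.12 rad and x of sink1_center in the frame of orange_pivot between -0.13 and 0.01 m and y of sink1_center in the frame of orange_pivot between -0.06 and 0.06 m and z of each of sink1_center, sink2_center in the frame of orange_pivot above -0.01 m and x of sink2_center in the frame of orange_pivot between -0.13 and 0.01 m and y of sink2_center in the frame of orange_pivot between -0.06 and 0.06 m), for 0.1 s.
2. the tray is tipped (over 0.35 rad) with the gate down (value of joint orange_tray above 0.35 rad and value of joint orange_gate above 1.2 rad).
At the end, for the whole second after the job is handed in: Both heat sinks lie inside the orange tray's catch bin (centres within its walls and at least 45 mm below the hinge line), the tray is back flat (under 0.12 rad), its gate is still down (over 1.2 rad) and nothing is held (x of sink1_center in the frame of orange_pivot between -0.025 and 0.16 m and y of sink1_center in the frame of orange_pivot between -0.068 and 0.068 m and z of each of sink1_center, sink2_center in the frame of orange_pivot below -0.045 m and x of sink2_center in the frame of orange_pivot between -0.025 and 0.16 m and y of sink2_center in the frame of orange_pivot between -0.068 and 0.068 m and value of joint orange_tray below 0.12 rad and value of joint orange_gate above 1.2 rad); the robot touches nothing.
It fails at once if the blue gate or its tray is moved (gate edge moved over 20 mm) (distance of blue_gate_top from where it was at the start of the episode above 0.02 m).
It also fails if it takes over 58 s, if anything falls off the work surface, if the arm or the gripper's body presses on something with over 40 N, if the wrist force passes 120 N, or if a joint passes its speed limit or range.

## Robot

A 6-joint arm with a two-finger parallel gripper is mounted at the origin on the work surface. World frame = base frame: x ahead of the robot, y to its left, z up, the work surface at z = 0. Lengths are in mm, angles in degrees, forces in N, time in s.
With the tool pointing down it reaches from about 300 to 850 mm from the base axis. Payload 4.2 kg.
Tool frame: the origin (TCP) lies midway between the tips of the shut fingers; the grasp point (between the pads) lies 19 mm behind it (env.grasp_offset is the distance from the TCP to the grasp point, in mm); z points along the fingers, y is the line along which they close (so a half turn about z gives the same grasp; the last joint's range is limited). The gripper opens to 91 mm and grips with 3 to 60 N. Pads are 32 mm wide; open, the fingers measure 118 mm over their backs; the gripper's body (76 mm by 178 mm) begins 60 mm behind the grasp point.
Start: joints at [72.938, 18.312, 89.639, -0, 72.044, -1.146], TCP at [157.69, 552.971, 213.976] pointing down, gripper open.
Joint ranges: [-177.97, 177.97], [-48.28, 115.42], [12.27, 149.76], [-77.06, 257.06], [2.81, 150.46], [-146.56, 146.56]. Speed limits (degrees/s): [147.25, 147.25, 180, 180, 180, 180].

## Interface

Orientations are given as [roll, pitch, yaw] about the fixed x, y, z axes, in that order (R = Rz(yaw) Ry(pitch) Rx(roll)).
In Python, from workcell import env, optics gives the robot as it stands. The module is installed in compiled form; this text tells all that it offers.
- The arm moves only by the tool send_rows, never from a script. Its argument "targets" is a list that holds one entry, the list of rows, each a list of 7 numbers: the turn, a rotation vector about the world's x, y, z scaled (see below), then the shift along the world's x, y, z scaled (see below), then the closure, from -1 (fully open) to 1 (shut). In form: [[[rx, ry, rz, x, y, z, gripper], ...]]. A call has 1 to 12 rows; each row shifts and turns the commanded pose from where the row before left it; what a row does not reach is not made up. The controller multiplies each number of a shift by 0.2 m and each number of a turn by pi/2 rad. A row lasts 1/10 s, in which the tool goes at most 50 mm and 8.59 degrees, less where a joint would pass 70% of its speed; a pose out of reach is approached as far as the arm can. A call with a number of a shift or a turn outside -1 to 1 is refused whole. A call with a gripper value outside its range is refused whole. The fingers move at their own pace and stop on an object; "grip_force" is the grip in N (left out, the last holds). Time passes only in rows, so rows that do not move let the fingers close. It gives the time, the measured TCP pose, the force, the opening and the grip force at its end, in the units of the state.
- env.state(): the state, without advancing time (a new reading comes with each control period).
- optics.grab_frame(name): name is "scene" or "side" or "wrist"; returns (picture, depth): 384x512x3 uint8, red, green, blue; 384x512 float32, mm along the optical axis (not along the pixel's ray), 0 where there is no reading.
- optics.camera_info(name): a dict with "camera_matrix" (3x3 intrinsics, pixels), "k1" (the pictures are not rectified: a ray, as slopes to the right and down, at radius r is drawn at 1 + k1 r^2 times it, then the intrinsics apply), "R" (3x3) and "t" (3): a world point X has camera coordinates R X + t; the wrist camera has in their place "mount" (4x4, takes a point from camera to tool coordinates, whose origin is the TCP and whose axes are the flange's). Camera axes: x right, y down, z forward; pixel columns grow to the right and rows downward; lengths in mm; the calibration is good to about 2 mm. A picture is of the moment at which its call begins: read the wrist's pose just before it. camera_info takes no time and is no camera call.
- env.job_done(): hands the job in; it is judged then, once.
Trained networks look in the newest picture that a camera, given by its name, has taken for a name from the list of things; names that differ only in an ending like _2 or _b are one class to them, and where a whole thing is asked for, a point or a joint stands for the part that bears it (a point fixed in the world has none). Each returns a list of dicts, best first, with "conf" (0 to 1); they miss things now and then, are a little off and sometimes report something else, mostly with a low value. They report only what shows in the picture. A call takes as long as a camera call. They do not tell look-alikes from the thing itself.
- optics.silhouettes(camera, name): "mask" (384x512 bool, what is visible of it) and "at" ([column, row] in pixels, amid what is visible of it).
- optics.place_of(camera, name): "at" ([column, row] in pixels: a listed point, or the origin of a listed thing).
The state is a dict: "time_s": time; "qpos": joint angles; "qvel": joint speeds; "effort": joint torques, N m; "ee_pos": TCP position; "ee_rot": TCP orientation; "force": force on the tool from outside, world axes, zero at the start; "torque": the same for the moment, N m; "gripper_width": finger opening in mm; "gripper_force": force on a finger pad.
Only numpy, scipy, OpenCV 4.12 (cv2) and the standard library are available. Lean on these libraries where they do the work, as an engineer would, in place of code of your own. Each camera call takes 0.05 s, during which the arm holds its last target. There are 200 camera calls.

## Working session

There is one attempt and no reset: what is moved stays moved. The work goes in short steps, Python scripts to look and compute and a tool call to move; the robot and the scene stay as the last step left them, time stands still between calls to the robot, and variables do not carry over. Pictures are saved under pics/ and viewed, at most 10 in all, crops included, and the job is handed in when it is done.

Besides the shell and the picture viewer there is one more tool, called after "Call:" in YAML: its name, and indented under it one key for each argument. send_rows: Moves the arm, as the interface text tells. Its arguments: {"type":"object","properties":{"targets":{"type":"array"},"grip_force":{"type":"number"}},"required":["targets"]}

```bash
mkdir -p pics; cat > h.py <<'E'
import numpy as np, cv2
from workcell import env, optics
from scipy.spatial.transform import Rotation as Ro
def ray(ci,px):
    K=np.array(ci["camera_matrix"],float)
    d=np.array([(px[0]-K[0,2])/K[0,0],(px[1]-K[1,2])/K[1,1]]);u=d.copy()
    for _ in range(20): u=d/(1+ci["k1"]*(u@u))
    return np.array([u[0],u[1],1.])
def ext(name,st=None):
    ci=optics.camera_info(name)
    if name=="wrist":
        st=st or env.state(); M=np.array(ci["mount"]); Rt=Ro.from_euler('xyz',st["ee_rot"],degrees=True).as_matrix()
        return ci,Rt@M[:3,:3],Rt@M[:3,3]+np.array(st["ee_pos"])
    R=np.array(ci["R"]);t=np.array(ci["t"]); return ci,R.T,-R.T@t
def pt(E,px,depth=None,z=None):
    ci,R,c=E; r=R@ray(ci,px)
    return c+r*(depth if depth is not None else (z-c[2])/r[2])
def cloud(E,D,mask=None):
    ci,R,c=E;K=np.array(ci["camera_matrix"],float)
    v,u=np.nonzero((D>0)&(mask if mask is not None else True))
    d=np.stack([(u-K[0,2])/K[0,0],(v-K[1,2])/K[1,1]],1);w=d.copy()
    for _ in range(20): w=d/(1+ci["k1"]*(w**2).sum(1,keepdims=True))
    return (np.c_[w,np.ones(len(w))]*D[v,u][:,None])@R.T+c,u,v
E
cat > a.py <<'E'
from h import *
s=env.state();print({k:np.round(v,2).tolist() for k,v in s.items()})
out=[]
for n in ["scene","side"]:
    E=ext(n);I,D=optics.grab_frame(n);np.savez(n,I=I,D=D);print(n,E[2].round(),E[1][:,2].round(2));out.append(I)
    for m in ["orange_pivot","orange_bar","orange_bin","sink1_center","blue_gate_top"]:
        for r in optics.place_of(n,m)[:3]:
            a=r["at"];i,j=int(round(a[0])),int(round(a[1]))
            d=D[min(max(j,0),383),min(max(i,0),511)]
            zz={"orange_pivot":100,"orange_bar":155,"orange_bin":4,"sink1_center":108,"blue_gate_top":160}[m]
            print(m,round(r["conf"],2),np.round(a),pt(E,a,z=zz).round(),pt(E,a,depth=d).round())
cv2.imwrite("pics/scene.png",out[0][:,:,::-1]);cv2.imwrite("pics/side.png",out[1][:,:,::-1])
E
python3 a.py
```

```text
{'time_s': 0.0, 'qpos': [72.94, 18.35, 89.71, -0.0, 72.04, -1.15], 'qvel': [-0.06, 0.0, -0.05, -0.07, -0.01, 0.02], 'effort': [0.0, -41.25, -23.2, 0.07, 0.05, -0.0], 'ee_pos': [157.54, 552.46, 213.14], 'ee_rot': [-179.9, -0.0, 164.08], 'force': [-0.48, -0.07, -1.96], 'torque': [-0.01, 0.02, 0.02], 'gripper_force': 0.0, 'gripper_width': 90.83}
scene [1122.  -78.  807.] [-0.62  0.05 -0.78]
orange_pivot 0.68 [387. 212.] [632. 221. 100.] [635. 219. 104.]
orange_bar 0.77 [355. 136.] [473. 189. 155.] [474. 188. 156.]
orange_bin 0.74 [395. 266.] [702. 240.   4.] [701. 240.   3.]
sink1_center 0.81 [387. 186.] [576. 236. 108.] [577. 235. 110.]
sink1_center 0.69 [294. 191.] [565.  47. 108.] [491.  64.  15.]
blue_gate_top 0.97 [153. 201.] [ 598. -222.  160.] [ 597. -222.  159.]
side [ 535. -658.  745.] [ 0.05  0.7  -0.71]
orange_pivot 0.66 [271. 128.] [635. 231. 100.] [633. 214. 112.]
orange_bar 0.72 [211. 126.] [462. 178. 155.] [442. 401.  -2.]
orange_bin 0.67 [287. 154.] [687. 222.   4.] [687. 222.   4.]
sink1_center 0.64 [252. 127.] [576. 229. 108.] [576. 223. 112.]
sink1_center 0.61 [220. 190.] [484. -24. 108.] [476.  69.  14.]
blue_gate_top 0.81 [278. 242.] [ 601. -231.  160.] [ 619. -114.   -1.]
```

View pics/scene.png

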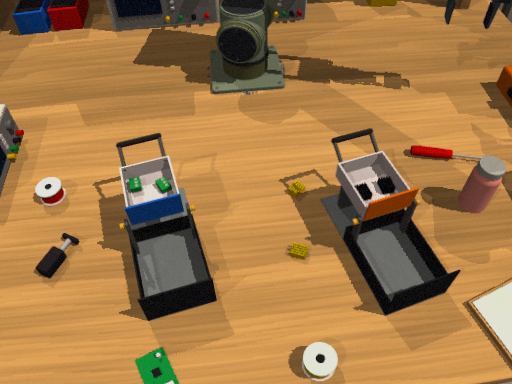

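```bash
cat > b.py <<'E'
from h import *
f=np.load("scene.npz");I,D=f["I"],f["D"];P,u,v=cloud(ext("scene"),D)
hsv=cv2.cvtColor(I,cv2.COLOR_RGB2HSV)[v,u]
o=(hsv[:,0]<22)&(hsv[:,1]>130)&(hsv[:,2]>80)&(P[:,2]>90)&(P[:,2]<170)&(P[:,1]>100)&(P[:,1]<330)
Q=P[o];print(len(Q),Q.mean(0).round(),np.percentile(Q,[2,98],axis=0).round())
r=cv2.minAreaRect(Q[:,:2].astype(np.float32));print("gate rect",r)
t=Q[Q[:,2]>153];print("top",cv2.minAreaRect(t[:,:2].astype(np.float32)),t[:,2].max())
# bar: dark points z 145-165
b=(hsv[:,2]<80)&(P[:,2]>148)&(P[:,2]<166)&(P[:,0]>420)&(P[:,0]<530)&(P[:,1]>100)&(P[:,1]<300)
print("bar",b.sum(),cv2.minAreaRect(P[b][:,:2].astype(np.float32)))
E
python3 b.py
```

```text
945 [630. 218. 131.] [[469. 152.  99.]
 [651. 286. 160.]]
gate rect ((621.207763671875, 218.2362060546875), (326.0663146972656, 150.44140625), 10.211409568786621)
top ((554.18798828125, 199.71517944335938), (180.665771484375, 105.46611022949219), 14.980454444885254) 161.17771262142594
bar 233 ((476.8855285644531, 182.33035278320312), (19.800262451171875, 92.2730484008789), 13.347336769104004)
```

```bash
cat >> b.py <<'E'
print('---')
g=Q[Q[:,0]>600]
def line(p):
    p=p.astype(np.float32);
    return cv2.fitLine(p[:,:2],cv2.DIST_HUBER,0,.01,.01).ravel()
L=line(g);print("gate line yaw",np.degrees(np.arctan2(L[1],L[0]))%180-90,L[2:])
n=np.array([np.cos(np.radians(14)),np.sin(np.radians(14))])
for nm,p in(("gate",g),("bar",P[b])):
    L=line(p);a=np.degrees(np.arctan2(L[1],L[0]))%180-90
    c,s=np.cos(np.radians(a)),np.sin(np.radians(a))
    x=p[:,0]*c+p[:,1]*s;y=-p[:,0]*s+p[:,1]*c
    print(nm,a,np.percentile(x,[2,10,50,90,98]).round(),np.percentile(y,[1,5,50,95,99]).round(),(np.array([[c,-s],[s,c]])@[np.median(x),np.percentile(y,[1,99]).mean()]).round(1))
    print(np.percentile(p[:,2],[2,98]))
E
python3 b.py | sed -n '/---/,$p'
```

```text
---
gate line yaw 13.167419 [637.5277  219.12323]
gate 13.167419 [664. 668. 671. 673. 674.] [ -3.  18.  67. 120. 141.] [637.3 219.9]
[ 99.20589404 159.69826589]
bar 12.766342 [497. 498. 503. 506. 513.] [ 28.  29.  69. 114. 117.] [474.2 181.7]
[149.1786636  161.69363276]
```

The picture shows the orange tray on the right: gate around (390,205), bar around (355,135), sinks at (365,190) and (388,186), bin around (395,265). The yellow look-alikes lie on the table. Pivot is about (635,218,100), yaw about 13°. I'm moving above the tray.

Call:
send_rows:
  targets:
    - [[0,0,-0.0565,0.1835,-0.143,0.03,1],[0,0,-0.0565,0.1835,-0.143,0.03,1],[0,0,-0.0565,0.1835,-0.143,0.03,1],[0,0,-0.0565,0.1835,-0.143,0.03,1],[0,0,-0.0565,0.1835,-0.143,0.03,1],[0,0,-0.0565,0.1835,-0.143,0.03,1],[0,0,-0.0565,0.1835,-0.143,0.03,1],[0,0,-0.0565,0.1835,-0.143,0.03,1],[0,0,-0.0565,0.1835,-0.143,0.03,1],[0,0,-0.0565,0.1835,-0.143,0,1],[0,0,-0.0565,0.1835,-0.143,0,1],[0,0,-0.0565,0.1835,-0.143,0,1]]

```text
time_s: 1.8
ee_pos: [599.5, 208.4, 268.2]
ee_rot: [180.0, -0.0, 102.8]
force: [0.3, 1.0, 0.1]
gripper_width: 0.2
gripper_force: 0.0
```

```bash
cat > c.py <<'E'
from h import *
s=env.state();print({k:np.round(s[k],1).tolist() for k in("time_s","ee_pos","ee_rot","gripper_width","force")})
E=ext("wrist",s);I,D=optics.grab_frame("wrist");cv2.imwrite("pics/w1.png",I[:,:,::-1])
P,u,v=cloud(E,D);hsv=cv2.cvtColor(I,cv2.COLOR_RGB2HSV)[v,u]
a=np.radians(13);p0=np.array([634.8,217.9,100]);R=np.array([[np.cos(a),-np.sin(a),0],[np.sin(a),np.cos(a),0],[0,0,1]])
X=(P-p0)@R
o=(hsv[:,0]<22)&(hsv[:,1]>150)&(X[:,2]>30)&(X[:,2]<70)&(abs(X[:,0])<90)&(abs(X[:,1])<80)
G=X[o];print("gate",len(G));print(np.percentile(G,[2,50,98],axis=0).round(1) if len(G) else 0)
if len(G):
    L=cv2.fitLine(G[:,:2].astype(np.float32),cv2.DIST_HUBER,0,.01,.01).ravel();print(L)
for r in optics.place_of("wrist","sink1_center")[:3]: print("sink",round(r["conf"],2),np.round(r["at"]),((pt(E,r["at"],z=108)-p0)@R).round())
for r in optics.place_of("wrist","orange_bar")[:2]: print("bar",round(r["conf"],2),np.round(r["at"]),((pt(E,r["at"],z=155)-p0)@R).round())
E
python3 c.py
```

```text
{'time_s': 1.8, 'ee_pos': [599.5, 208.4, 268.2], 'ee_rot': [180.0, -0.0, 102.8], 'gripper_width': 0.2, 'force': [0.3, 1.0, 0.1]}
gate 1198
[[ -2.2 -38.7  31.2]
 [ -0.1  10.6  55.6]
 [  4.   54.4  60.8]]
[ 2.6952750e-03  9.9999636e-01 -9.4395153e-02  9.4769411e+00]
sink 0.9 [241. 142.] [-56.  29.   8.]
sink 0.72 [152. 230.] [-152.  -64.    8.]
bar 0.91 [109. 180.] [-172.    2.   55.]
```

Call:
send_rows:
  targets:
    - [[0,0,0,0,0,-0.2,1],[0,0,0,0,0,-0.2,1],[0,0,0,0,0,-0.2,1],[0,0,0,0,0,0,1],[0,0,0,0.05,0.012,0,1],[0,0,0,0.05,0.012,0,1],[0,0,0,0,0,0,1]]

```text
time_s: 2.65
ee_pos: [621.1, 215.7, 150.7]
ee_rot: [179.6, -0.0, 103.1]
force: [0.3, -1.4, 1.4]
gripper_width: 0.3
gripper_force: 0.0
```

Call:
send_rows:
  targets:
    - [[0,0,0,0.04,0.01,0,1],[0,0,0,0.03,0.007,-0.004,1],[0,0,0,0.03,0.007,-0.006,1],[0,0,0,0.028,0.0065,-0.012,1],[0,0,0,0.028,0.0065,-0.012,1],[0,0,0,0.048,0.011,-0.038,1],[0,0,0,0,0,0,1]]

```text
time_s: 3.35
ee_pos: [659.6, 224.2, 131.7]
ee_rot: [-179.9, 0.0, 103.1]
force: [0.4, -1.0, -0.9]
gripper_width: 0.2
gripper_force: 0.0
```

Call:
send_rows:
  targets:
    - [[0,0,0,0.02,0.005,-0.033,1],[0,0,0,0.012,0.003,-0.03,1],[0,0,0,0.012,0.003,-0.03,1],[0,0,0,0.004,0.001,-0.022,1],[0,0,0,0.003,0.001,-0.02,1],[0,0,0,0,0,0,1]]

```text
time_s: 3.95
ee_pos: [668.6, 226.7, 105.7]
ee_rot: [-179.9, 0.0, 103.1]
force: [-0.2, -0.2, -0.2]
gripper_width: 0.3
gripper_force: 0.0
```

```bash
cat > d.py <<'E'
from h import *
import sys
s=env.state();print({k:np.round(s[k],1).tolist() for k in("time_s","ee_pos","ee_rot","gripper_width","force")})
I,D=optics.grab_frame("scene");P,u,v=cloud(ext("scene"),D);hsv=cv2.cvtColor(I,cv2.COLOR_RGB2HSV)[v,u]
a=np.radians(13);p0=np.array([634.8,217.9,100]);R=np.array([[np.cos(a),-np.sin(a),0],[np.sin(a),np.cos(a),0],[0,0,1]])
X=(P-p0)@R
o=(hsv[:,0]<22)&(hsv[:,1]>150)&(X[:,2]>-20)&(X[:,2]<70)&(X[:,0]>3)&(X[:,0]<75)&(abs(X[:,1])<52)
G=X[o];print("gate",len(G),np.percentile(G,[2,50,98],axis=0).round(1))
A=np.polyfit(G[:,0],G[:,2],1);print("slope deg",np.degrees(np.arctan(A[0])),A)
cv2.imwrite(sys.argv[1],cv2.resize(I[100:330,280:480,::-1],None,fx=2.5,fy=2.5))
E
python3 d.py pics/s2.png
```

```text
{'time_s': 4.0, 'ee_pos': [668.6, 226.7, 105.7], 'ee_rot': [-179.9, 0.0, 103.1], 'gripper_width': 0.3, 'force': [-0.2, -0.2, -0.2]}
gate 608 [[  3.7 -49.   -2. ]
 [ 36.2 -24.9   4.2]
 [ 55.9  35.1   8. ]]
slope deg 7.589841432512731 [ 0.13324803 -0.77810529]
```

View pics/s2.png

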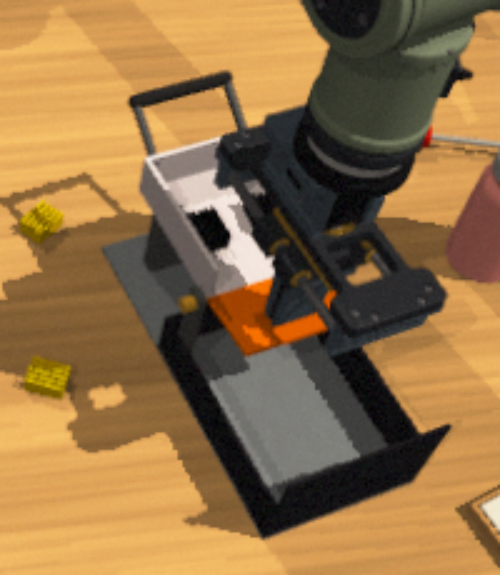

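The gate is about 7–8° short of level and the sinks are still in the tray. I'll press a little more, then move back over the bar.

Call:
send_rows:
  targets:
    - [[0,0,0,0,0,-0.012,1],[0,0,0,0,0,-0.01,1],[0,0,0,0,0,0,1],[0,0,0,0,0,0.1,1],[0,0,0,0,0,0.2,1],[0,0,0,0,0,0.2,0.34],[0,0,0,-0.196,-0.0452,0.1,0.34],[0,0,0,-0.196,-0.0452,0,0.34],[0,0,0,-0.196,-0.0452,0,0.34],[0,0,0,-0.196,-0.0452,0,0.34],[0,0,0,-0.196,-0.0452,0,0.34],[0,0,0,0,0,0,0.34]]

```text
time_s: 5.2
ee_pos: [467.7, 180.1, 222.2]
ee_rot: [-179.8, 0.0, 103.1]
force: [1.7, -0.3, 0.9]
gripper_width: 30.0
gripper_force: 0.0
```

```bash
python3 d.py pics/s3.png; cat > e.py <<'E'
from h import *
s=env.state();E=ext("wrist",s);I,D=optics.grab_frame("wrist");cv2.imwrite("pics/w2.png",I[:,:,::-1])
P,u,v=cloud(E,D)
a=np.radians(13);p0=np.array([634.8,217.9,100]);R=np.array([[np.cos(a),-np.sin(a),0],[np.sin(a),np.cos(a),0],[0,0,1]])
X=(P-p0)@R;print("tcp",((np.array(s["ee_pos"])-p0)@R).round(1))
b=(X[:,2]>50)&(X[:,2]<66)&(X[:,0]<-140)&(X[:,0]>-200)&(abs(X[:,1])<60)
print("bar",b.sum(),np.percentile(X[b],[2,25,50,75,98],axis=0).round(1) if b.sum() else 0)
E
python3 e.py
```

```text
{'time_s': 5.2, 'ee_pos': [467.7, 180.1, 222.2], 'ee_rot': [-179.8, 0.0, 103.1], 'gripper_width': 30.0, 'force': [1.7, -0.3, 0.9]}
gate 1211 [[  3.9 -48.2  -3.2]
 [ 31.5  -0.3   0.7]
 [ 56.   49.7   3.5]]
slope deg 2.9611292742510202 [ 0.05172752 -1.02956763]
tcp [-168.     0.9  122.7]
bar 2134 [[-175.1  -38.5   51. ]
 [-172.1  -16.7   58.2]
 [-169.1    9.2   59.8]
 [-165.6   33.6   60.7]
 [-157.    49.3   61.8]]
```

View pics/w2.png

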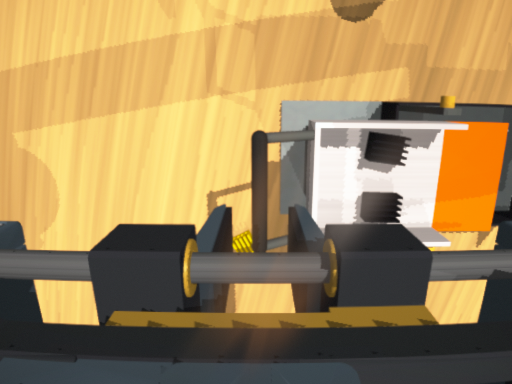

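Call:
send_rows:
  targets:
    - [[0,0,0,0,0,-0.16,0.34],[0,0,0,0,0,-0.16,0.34],[0,0,0,0,0,-0.1,0.34],[0,0,0,0,0,0,0.34],[0,0,0,0,0,0,1],[0,0,0,0,0,0,1],[0,0,0,0,0,0,1],[0,0,0,0,0,0,1]]
  grip_force: 12

```text
time_s: 6.1
ee_pos: [470.1, 181.0, 138.9]
ee_rot: [-179.6, -0.0, 103.1]
force: [-8.2, -1.7, 3.4]
gripper_width: 11.7
gripper_force: 12.0
```

Call:
send_rows:
  targets:
    - [[0,0,0,0.012,0.003,0.02,1],[0,0,0,0.017,0.004,0.04,1],[0,0,0,0.02,0.0045,0.06,1],[0,0,0,0.033,0.0076,0.056,1],[0,0,0,0.033,0.0076,0.056,1],[0,0,0,0,0,0,1]]

```text
time_s: 6.7
ee_pos: [493.1, 186.4, 186.8]
ee_rot: [-179.6, -0.0, 103.1]
force: [-11.7, -3.0, 3.7]
gripper_width: 11.5
gripper_force: 12.0
```

Call:
send_rows:
  targets:
    - [[0,0,0,0.026,0.006,0.05,1],[0,0,0,0.036,0.008,0.05,1],[0,0,0,0.048,0.011,0.043,1],[0,0,0,0.048,0.011,0.043,1],[0,0,0,0,0,0,1]]

```text
time_s: 7.2
ee_pos: [527.6, 194.4, 225.0]
ee_rot: [180.0, -0.0, 103.1]
force: [-7.0, -1.0, 6.5]
gripper_width: 11.7
gripper_force: 12.0
```

Call:
send_rows:
  targets:
    - [[0,0,0,0.05,0.012,0.035,1],[0,0,0,0.05,0.012,0.035,1],[0,0,0,0.057,0.013,0.027,1],[0,0,0,0.057,0.013,0.027,1],[0,0,0,0.03,0.007,0.01,1],[0,0,0,0,0,0,1],[0,0,0,0,0,0,1],[0,0,0,0,0,0,1],[0,0,0,0,0,0,1],[0,0,0,0,0,0,1],[0,0,0,0,0,0,1],[0,0,0,0,0,0,1]]

```text
time_s: 8.4
ee_pos: [576.9, 205.7, 251.3]
ee_rot: [179.8, -0.0, 103.1]
force: [-3.5, -0.4, 6.3]
gripper_width: 11.4
gripper_force: 12.0
```

```bash
python3 d.py pics/s4.png
```

```text
{'time_s': 8.4, 'ee_pos': [576.9, 205.7, 251.3], 'ee_rot': [179.8, -0.0, 103.1], 'gripper_width': 11.4, 'force': [-3.5, -0.4, 6.3]}
gate 317 [[  3.1 -49.3 -19.7]
 [  7.6  -0.9 -14.9]
 [ 13.6  49.6   2.9]]
slope deg -17.23863193152443 [ -0.31029073 -11.49701633]
```

View pics/s4.png

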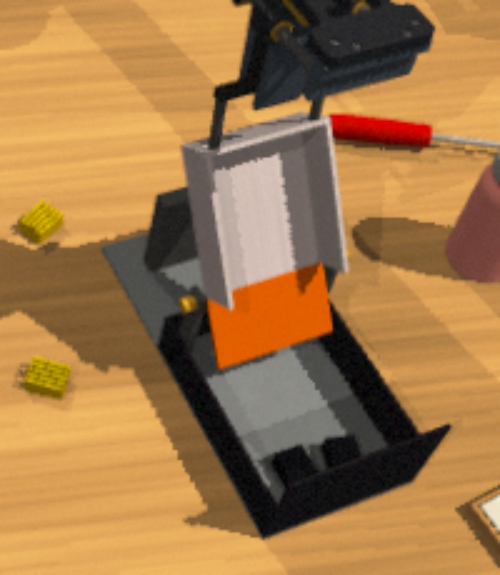

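Both sinks are in the bin, at about (295,465) and (340,450) in the crop, and the tray is empty. Lowering the tray now.

Call:
send_rows:
  targets:
    - [[0,0,0,-0.03,-0.007,-0.01,1],[0,0,0,-0.057,-0.013,-0.027,1],[0,0,0,-0.057,-0.013,-0.027,1],[0,0,0,-0.05,-0.012,-0.035,1],[0,0,0,-0.05,-0.012,-0.035,1],[0,0,0,-0.048,-0.011,-0.043,1],[0,0,0,-0.048,-0.011,-0.043,1],[0,0,0,-0.036,-0.008,-0.05,1],[0,0,0,-0.026,-0.006,-0.05,1],[0,0,0,0,0,0,1]]

```text
time_s: 9.45
ee_pos: [492.2, 186.0, 183.7]
ee_rot: [-179.5, 0.0, 103.1]
force: [-7.5, -2.5, 3.4]
gripper_width: 11.7
gripper_force: 12.0
```

Call:
send_rows:
  targets:
    - [[0,0,0,-0.033,-0.0076,-0.056,1],[0,0,0,-0.033,-0.0076,-0.056,1],[0,0,0,-0.02,-0.0045,-0.05,1],[0,0,0,-0.012,-0.003,-0.03,1],[0,0,0,-0.012,-0.003,-0.03,1],[0,0,0,-0.005,-0.001,-0.01,1],[0,0,0,0,0,0,1],[0,0,0,0,0,0,1]]

```text
time_s: 10.25
ee_pos: [470.3, 180.9, 137.7]
ee_rot: [-179.7, 0.0, 103.1]
force: [-6.5, -1.2, 0.6]
gripper_width: 11.9
gripper_force: 12.0
```

Call:
send_rows:
  targets:
    - [[0,0,0,0,0,0,0.34],[0,0,0,0,0,0,0.34],[0,0,0,0,0,0,0.34],[0,0,0,0,0,0.05,0.34],[0,0,0,0,0,0.1,0.34],[0,0,0,0,0,0.2,0.34],[0,0,0,0,0,0.2,0.34],[0,0,0,0,0,0.2,0.34],[0,0,0,0,0,0,0.34],[0,0,0,0,0,0,0.34]]

```text
time_s: 11.25
ee_pos: [473.6, 181.7, 289.7]
ee_rot: [179.8, -0.0, 103.1]
force: [-0.2, 0.1, -0.2]
gripper_width: 29.8
gripper_force: 0.0
```

```bash
python3 d.py pics/s5.png
```

```text
{'time_s': 11.2, 'ee_pos': [473.6, 181.7, 289.7], 'ee_rot': [179.8, -0.0, 103.1], 'gripper_width': 29.8, 'force': [-0.2, 0.1, -0.2]}
gate 1208 [[  4.2 -48.4  -2.9]
 [ 31.6  -0.8   0.6]
 [ 56.1  49.9   3.7]]
slope deg 2.8373895549939707 [ 0.04956231 -0.98487977]
```

View pics/s5.png

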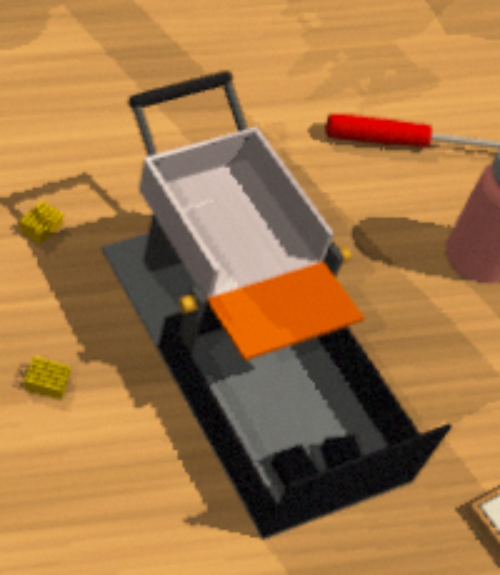

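The tray is flat and empty, the gate is level, both sinks lie in the bin, and the gripper is clear of everything.

```bash
python3 -c "
from workcell import env
print(env.job_done())"
```

```text
the job is handed in; nothing more can be done
None
```

The job is handed in at about 11 s, no verdict shown; the last picture has both heat sinks in the orange tray's bin, the tray flat, its gate down and the gripper clear, and the arm never went near the blue tray.

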